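# Even out two melts on the bench balance

## Task

The left pan of the bench balance is too heavy: move across the one metal slug that evens the two sides, and slide it fully down onto the free dark post on the right pan, so that every slug stands flat at the bottom of its post and both pans come to rest level. The free post stands off-centre on a turn disc that may be clamped at any bearing, so feel for it gently, never pressing the right pan with more than about a kilogram's weight. Leave the firebrick, torch and white tray where they are.

Things in the scene. Friction and masses are not known exactly. Their poses are not given: they have to be found in the camera images.
- balance: pan balance, green base 130 x 300 mm fixed to the bench; origin on the bench under its middle, x across it (away from the robot at yaw 0), y along the row of the two pans (left pan +y, right pan -y), z up. A central housing with a dial, 60 mm wide along y, reaches 125 mm above the bench; its black pointer stands upright when level.
- pan_right: right pan: flat brass plate without rim, 70 mm (x) by 185 mm (y), 6 mm thick, always horizontal; origin at the middle of its top face, 90 mm above the bench when level, 137 mm from the balance's middle; axes as the balance's. The left pan is alike.
- pan_left (a joint): height of the left pan over level in m, -0.010 to 0.010 (hard stops); 0 is level, negative when the left side is heavier. The pans are coupled: the right one stands at minus this value. A soft spring, 150 N/m in all, draws them to level (10 g of difference moves them about 0.65 mm), so a pan pressed by hand gives way softly until it meets its stop.
- left_seat1 (a point): point on the pan's top face at the foot of a fixed 12 mm post, 30 mm tall (tip chamfered 1 mm), on the left pan: the one nearest the balance's middle (77 mm from it). Moves with the pan.
- left_seat2 (a point): point on the pan's top face at the foot of a fixed 12 mm post, 30 mm tall (tip chamfered 1 mm), on the left pan: the middle one (137 mm from the balance's middle). Moves with the pan.
- left_seat3 (a point): point on the pan's top face at the foot of a fixed 12 mm post, 30 mm tall (tip chamfered 1 mm), on the left pan: the outermost one (197 mm from the balance's middle). Moves with the pan.
- right_seat (a point): point on the pan's top face at the foot of a fixed 12 mm post, 30 mm tall (tip chamfered 1 mm), on the right pan: the outer one (187 mm from the balance's middle), which already carries a slug. Moves with the pan.
- disc_centre (a point): middle of the dark turn disc on the right pan, at the height of the pan's top face, 92 mm from the balance's middle; axes as the balance's; moves with the pan. The disc is 44 mm across and 5 mm thick; the free dark post (12 mm across, tip 30 mm over the pan, 1 mm chamfer) stands on it 9 mm off its middle. The disc is clamped stiffly at any bearing, not measured. The post's slug rests on the disc.
- copper: Copper slug, reddish: a plain upright ring 38 mm across and 23 mm tall, 200 g, with a straight 14.6 mm bore right through; origin at the centre of its underside, z up along the bore.
- steel: Steel slug, dark grey: a plain upright ring 36 mm across and 21 mm tall, 140 g, with a straight 14.6 mm bore right through; origin at the centre of its underside, z up along the bore.
- brass: Brass slug, yellow: a plain upright ring 32 mm across and 19 mm tall, 100 g, with a straight 14.6 mm bore right through; origin at the centre of its underside, z up along the bore.
- alu: Aluminium slug, pale silver: a plain upright ring 34 mm across and 20 mm tall, 40 g, with a straight 14.6 mm bore right through; origin at the centre of its underside, z up along the bore. Of the four slugs three start on the left pan's posts and one on the right pan's outer post, in any arrangement.
- brick: pale soldering firebrick with scorch marks, 115 x 170 x 50 mm, lying loose beyond the balance; bystander; origin at the centre of its underside
- torch: hand torch standing upright on a 68 mm black foot, red collar, brass nozzle pointing sideways, 119 mm tall; bystander; origin at the centre of its underside
- tray: white open ceramic tray, 100 x 140 x 30 mm; bystander; origin at the centre of its underside
Not all that is in view belongs to the job. Leave any purple or red look-alike of the brass alone.

How it is judged:
On the way, in this order (a step that is already met when the one before it is completed fails the run):
1. a slug is held in the gripper, lifted clear above the posts (((z of copper in the frame of balance above 0.125 m and contact force between copper and the fingers above 0.5 N) or (z of steel in the frame of balance above 0.125 m and contact force between steel and the fingers above 0.5 N) or (z of brass in the frame of balance above 0.125 m and contact force between brass and the fingers above 0.5 N) or (z of alu in the frame of balance above 0.125 m and contact force between alu and the fingers above 0.5 N))), for 0.1 s.
2. a slug is fully down on the free post of the turn disc (((z of copper in the frame of disc_centre between 0.003 and 0.007 m and horizontal distance between copper and disc_centre between 0.0065 and 0.0118 m and angle between copper's own z axis and vertical below 0.08 rad) or (z of steel in the frame of disc_centre between 0.003 and 0.007 m and horizontal distance between steel and disc_centre between 0.0065 and 0.0118 m and angle between steel's own z axis and vertical below 0.08 rad) or (z of brass in the frame of disc_centre between 0.003 and 0.007 m and horizontal distance between brass and disc_centre between 0.0065 and 0.0118 m and angle between brass's own z axis and vertical below 0.08 rad) or (z of alu in the frame of disc_centre between 0.003 and 0.007 m and horizontal distance between alu and disc_centre between 0.0065 and 0.0118 m and angle between alu's own z axis and vertical below 0.08 rad))), for 0.2 s.
At the end, for the whole second after the job is handed in: pans level within 2 mm and at rest; one slug down on the disc's post (underside 3 to 7 mm over the pan's top face, its centre 6.5 to 11.8 mm from the disc's middle); every other slug within 4 mm of the seat point of a fixed post; all upright within 0.08 rad (value of joint pan_left between -0.002 and 0.002 m and velocity of joint pan_left between -0.005 and 0.005 m/s and ((z of copper in the frame of disc_centre between 0.003 and 0.007 m and horizontal distance between copper and disc_centre between 0.0065 and 0.0118 m and angle between copper's own z axis and vertical below 0.08 rad) or (z of steel in the frame of disc_centre between 0.003 and 0.007 m and horizontal distance between steel and disc_centre between 0.0065 and 0.0118 m and angle between steel's own z axis and vertical below 0.08 rad) or (z of brass in the frame of disc_centre between 0.003 and 0.007 m and horizontal distance between brass and disc_centre between 0.0065 and 0.0118 m and angle between brass's own z axis and vertical below 0.08 rad) or (z of alu in the frame of disc_centre between 0.003 and 0.007 m and horizontal distance between alu and disc_centre between 0.0065 and 0.0118 m and angle between alu's own z axis and vertical below 0.08 rad)) and ((distance between copper and left_seat1 below 0.004 m and angle between copper's own z axis and vertical below 0.08 rad) or (distance between copper and left_seat2 below 0.004 m and angle between copper's own z axis and vertical below 0.08 rad) or (distance between copper and left_seat3 below 0.004 m and angle between copper's own z axis and vertical below 0.08 rad) or (distance between copper and right_seat below 0.004 m and angle between copper's own z axis and vertical below 0.08 rad) or (z of copper in the frame of disc_centre between 0.003 and 0.007 m and horizontal distance between copper and disc_centre between 0.0065 and 0.0118 m and angle between copper's own z axis and vertical below 0.08 rad)) and ((distance between steel and left_seat1 below 0.004 m and angle between steel's own z axis and vertical below 0.08 rad) or (distance between steel and left_seat2 below 0.004 m and angle between steel's own z axis and vertical below 0.08 rad) or (distance between steel and left_seat3 below 0.004 m and angle between steel's own z axis and vertical below 0.08 rad) or (distance between steel and right_seat below 0.004 m and angle between steel's own z axis and vertical below 0.08 rad) or (z of steel in the frame of disc_centre between 0.003 and 0.007 m and horizontal distance between steel and disc_centre between 0.0065 and 0.0118 m and angle between steel's own z axis and vertical below 0.08 rad)) and ((distance between brass and left_seat1 below 0.004 m and angle between brass's own z axis and vertical below 0.08 rad) or (distance between brass and left_seat2 below 0.004 m and angle between brass's own z axis and vertical below 0.08 rad) or (distance between brass and left_seat3 below 0.004 m and angle between brass's own z axis and vertical below 0.08 rad) or (distance between brass and right_seat below 0.004 m and angle between brass's own z axis and vertical below 0.08 rad) or (z of brass in the frame of disc_centre between 0.003 and 0.007 m and horizontal distance between brass and disc_centre between 0.0065 and 0.0118 m and angle between brass's own z axis and vertical below 0.08 rad)) and ((distance between alu and left_seat1 below 0.004 m and angle between alu's own z axis and vertical below 0.08 rad) or (distance between alu and left_seat2 below 0.004 m and angle between alu's own z axis and vertical below 0.08 rad) or (distance between alu and left_seat3 below 0.004 m and angle between alu's own z axis and vertical below 0.08 rad) or (distance between alu and right_seat below 0.004 m and angle between alu's own z axis and vertical below 0.08 rad) or (z of alu in the frame of disc_centre between 0.003 and 0.007 m and horizontal distance between alu and disc_centre between 0.0065 and 0.0118 m and angle between alu's own z axis and vertical below 0.08 rad))); the robot touches nothing.
It fails at once if the right pan and its posts are loaded with more than 14 N in all (the slugs' own weight, about 2.4 N at the end, counts) (contact force between pan_right and anything else above 14 N).
It fails at once if the brick is moved more than 15 mm (distance of brick from where it was at the start of the episode above 0.015 m).
It fails at once if the torch is moved more than 15 mm (distance of torch from where it was at the start of the episode above 0.015 m).
It fails at once if the tray is moved more than 15 mm (distance of tray from where it was at the start of the episode above 0.015 m).
It also fails if it takes over 67 s, if anything falls off the work surface, if the arm or the gripper's body presses on something with over 40 N, if the wrist force passes 120 N, or if a joint passes its speed limit or range.

## Robot

A 7-joint arm with a two-finger parallel gripper is mounted at the origin on the work surface. World frame = base frame: x ahead of the robot, y to its left, z up, the work surface at z = 0. Lengths are in m, angles in rad, forces in N, time in s.
With the tool pointing down it reaches from about 0.4 to 0.75 m from the base axis. Payload 19.5 kg.
Tool frame: the origin (TCP) lies on the centre line of the jaws, within the pads' length; the fingertips stand 8 mm ahead of it and the grasp point (between the pads) lies 11 mm behind it; z points along the fingers, y is the line along which they close (so a half turn about z gives the same grasp; the last joint's range is limited). The gripper opens to 85 mm and grips with 20 to 120 N. Pads are 22 mm wide; open, the fingers measure 114 mm over their backs; the gripper's body (76 mm by 85 mm) begins 54 mm behind the grasp point. The pads swing forward as they close: fully open they stand 13 mm farther back than shut.
Start: joints at [-1.187, 0.707, -0.028, 1.485, 0.022, 0.951, -0.075], TCP at [0.237, 0.524, 0.239] pointing down, gripper open.
Joint ranges: [-2.71, 2.71], [-0.32, 2.16], [-1.57, 1.52], [0, 2.45], [-1.46, 4.6], [0, 2.02], [-2.83, 2.83]. Speed limits (rad/s): [1.89, 1.89, 2.57, 2.57, 3.01, 3.01, 3.01].

## Interface

Orientations are given as a rotation vector (axis times angle).
In Python, from cell import env gives the robot as it stands.
- The arm moves only by the tool apply_moves, never from a script. Its argument "targets" is a list of rows, each a list of 6 numbers: the shift along the tool's x, y, z normalised to -1 to 1, where 1 is 15 cm, then the turn, a rotation vector about the tool's x, y, z normalised to -1 to 1, where 1 is pi/2 rad. A call has 1 to 20 rows; each row is the pose to reach, as a shift and turn from the pose commanded when the call began, along the tool's axes at that moment; what a row does not reach only later rows make up. A row lasts 1/8 s, in which the tool goes at most 62.5 mm and 10.7 degrees, less where a joint would pass 70% of its speed; a pose out of reach is approached as far as the arm can. A call with a number of a shift or a turn outside -1 to 1 is refused whole. A call with a gripper value outside its range is refused whole. "fingers" is the closure, from 0 (fully open) to 1 (shut), set as the call begins (left out, the last holds). The fingers move at their own pace and stop on an object; the grip force is fixed at half the most. Time passes only in rows, so rows that repeat a pose let the fingers close. It gives the time, the measured TCP pose, the force, the opening and the grip force at its end, in the units of the state.
- env.observe(): the state, without advancing time (a new reading comes with each control period).
- env.snapshot(name): name is "side" or "top" or "wrist"; returns the picture (420x560x3 uint8, blue, green, red); there is no depth.
- env.camera_info(name): a dict with "intrinsics" (3x3 intrinsics, pixels), "k1" (the pictures are not rectified: a ray, as slopes to the right and down, at radius r is drawn at 1 + k1 r^2 times it, then the intrinsics apply), "origin" and "rotation" of the camera in the world. Camera axes: x right, y up, looking along -z (the intrinsics and any distortion apply to the point x, -y, -z); pixel columns grow to the right and rows downward; lengths in m; the calibration is good to about 2 mm. A picture is of the moment at which its call begins: read the wrist's pose just before it. camera_info takes no time and is no camera call; for the wrist camera it gives the pose at the moment of the call.
- env.hand_in(): hands the job in; it is judged then, once.
The state is a dict: "time": time; "joint_positions": joint angles; "qvel": joint speeds; "joint_efforts": joint torques, N m; "tool_pos": TCP position; "eef_rot": TCP orientation; "wrist_force": force on the tool from outside, world axes, zero at the start; "torque": the same for the moment, N m; "width": opening from 0.0 (shut) to 1.0 (fully open); "gripper_force": force on a finger pad.
Only numpy, scipy, OpenCV 4.12 (cv2) and the standard library are available. Lean on these libraries where they do the work, as an engineer would, in place of code of your own. Each camera call takes 0.05 s, during which the arm holds its last target. There are 200 camera calls.

## Working session

There is one attempt and no reset: what is moved stays moved. The work goes in short steps, Python scripts to look and compute and a tool call to move; the robot and the scene stay as the last step left them, time stands still between calls to the robot, and variables do not carry over. Pictures are saved under pics/ and viewed, at most 10 in all, crops included, and the job is handed in when it is done.

Besides the shell and the picture viewer there is one more tool, called after "Call:" as a command line: name --pt "numbers of a row" for each row, then --argument value for the rest. apply_moves: Moves the arm, as the interface text tells. Scaled input: -1 to 1 covers 15 cm each way for a shift and pi/2 rad each way for a turn. Its arguments: {"type":"object","properties":{"targets":{"type":"array"},"fingers":{"type":"number"}},"required":["targets"]}

```bash
mkdir -p pics; ls; python3 - <<'E'
from cell import env
import cv2
s=env.observe();print(s)
for n in("side","top"):
    cv2.imwrite(f"pics/{n}0.png",env.snapshot(n)); print(n,env.camera_info(n))
E
```

```text
pics
{'time': 0.0, 'joint_positions': array([-1.18671204,  0.70709894, -0.02762442,  1.48500715,  0.02199672,
        0.95087627, -0.07550747]), 'qvel': array([ 0.00047795, -0.00032865,  0.00188044,  0.00095031,  0.00088852,
        0.00054387, -0.00029881]), 'joint_efforts': array([-7.34689966e-04, -8.83220959e+01,  1.23464283e+00, -2.36156416e+01,
        1.68785686e-02,  6.66722248e-03, -9.83224254e-06]), 'tool_pos': array([0.23738695, 0.52343171, 0.23882779]), 'eef_rot': array([-6.63741962e-01, -3.07046755e+00,  1.67791869e-03]), 'wrist_force': array([ 1.05552291, -0.44174025, -0.08266688]), 'torque': array([0.01123115, 0.00182995, 0.00265692]), 'gripper_force': 0.0, 'width': 1.000062873975386}
side {'intrinsics': array([[379.8929899 ,   0.        , 275.57382997],
       [  0.        , 379.8929899 , 211.65182822],
       [  0.        ,   0.        ,   1.        ]]), 'k1': -0.003666109112228143, 'origin': array([ 0.36126486, -0.63906364,  0.58876636]), 'rotation': array([ 0.91286301, -0.14221002, -0.2659285 ])}
top {'intrinsics': array([[429.30230541,   0.        , 272.51148011],
       [  0.        , 429.30230541, 212.95158634],
       [  0.        ,   0.        ,   1.        ]]), 'k1': 0.03417935057272021, 'origin': array([ 0.50186211, -0.02483741,  1.14001664]), 'rotation': array([ 0.03254973, -0.04061534, -1.54707558])}
```

View pics/top0.png

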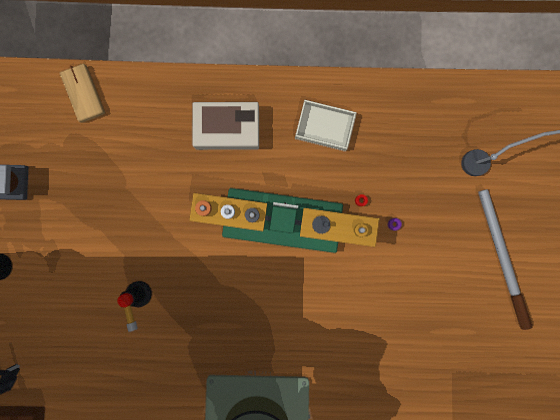

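View pics/side0.png

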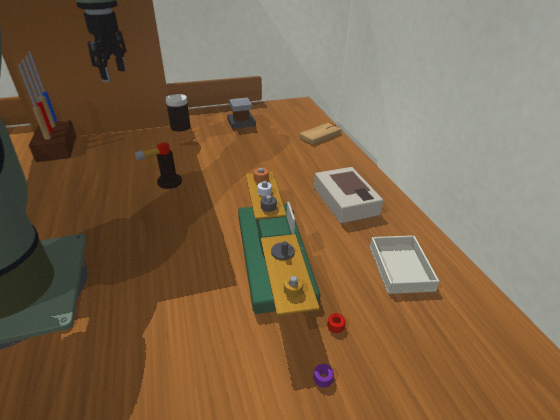

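The left pan carries copper at (203,209), alu at (228,212) and steel at (253,215). The right pan has the dark disc at (322,224) and brass at (362,230). That is 380 g against 100 g, so the steel (140 g) has to move across.

```bash
cat > h.py <<'E'
import numpy as np, cv2
from scipy.spatial.transform import Rotation as R
def ray(ci,u,v):
    K=ci["intrinsics"];x=(u-K[0,2])/K[0,0];y=(v-K[1,2])/K[1,1]
    rd=np.hypot(x,y);r=rd
    for _ in range(20): r=rd/(1+ci["k1"]*r*r)
    f=r/rd if rd>0 else 1
    return R.from_rotvec(ci["rotation"]).apply([x*f,-y*f,-1.])
def atz(ci,u,v,z):
    d=ray(ci,u,v);o=np.array(ci["origin"]);return o+d*(z-o[2])/d[2]
def proj(ci,p):
    c=R.from_rotvec(ci["rotation"]).inv().apply(np.array(p)-ci["origin"])
    x,y=c[0]/-c[2],-c[1]/-c[2];f=1+ci["k1"]*(x*x+y*y);K=ci["intrinsics"]
    return np.array([K[0,0]*x*f+K[0,2],K[1,1]*y*f+K[1,2]])
def axes(s):  # tool axes in world (columns)
    return R.from_rotvec(s["eef_rot"]).as_matrix()
def shift(s,p): # world target -> normalised tool shift
    return axes(s).T@(np.array(p)-s["tool_pos"])/.15
E
python3 - <<'E'
import cv2,numpy as np
from cell import env
from h import *
t=cv2.imread("pics/top0.png");s=cv2.imread("pics/side0.png")
o=np.zeros((600,800,3),np.uint8)
o[:288,:792]=cv2.resize(t[180:260,180:400],None,fx=3.6,fy=3.6,interpolation=2)
o[290:590,:280]=cv2.resize(s[225:300,250:320],None,fx=4,fy=4,interpolation=2)
o[290:590,300:580]=cv2.resize(s[155:230,235:305],None,fx=4,fy=4,interpolation=2)
cv2.imwrite("pics/c1.png",o)
ci=env.camera_info("top")
for u,v,z in((203,209,.11),(228,212,.11),(253,215,.11),(362,230,.13),(322,224,.105)):print(atz(ci,u,v,z))
print(env.camera_info("wrist"), axes(env.observe()))
E
```

```text
[0.55564696 0.13732455 0.11      ]
[0.54985686 0.07726473 0.11      ]
[0.54406197 0.01712965 0.11      ]
[ 0.5140022  -0.24067865  0.13      ]
[ 0.52646836 -0.14951891  0.105     ]
{'intrinsics': array([[352.93676975,   0.        , 279.78864925],
       [  0.        , 352.93676975, 203.76254979],
       [  0.        ,   0.        ,   1.        ]]), 'k1': -0.08007622946762777, 'origin': array([0.16876118, 0.55606019, 0.37239783]), 'rotation': array([-0.27198428, -0.17402061,  1.13637345])} [[-9.10707585e-01  4.13051527e-01 -3.61257868e-04]
 [ 4.13051684e-01  9.10707166e-01 -8.74269201e-04]
 [-3.21180996e-05 -9.45421763e-04 -9.99999553e-01]]
```

View pics/c1.png

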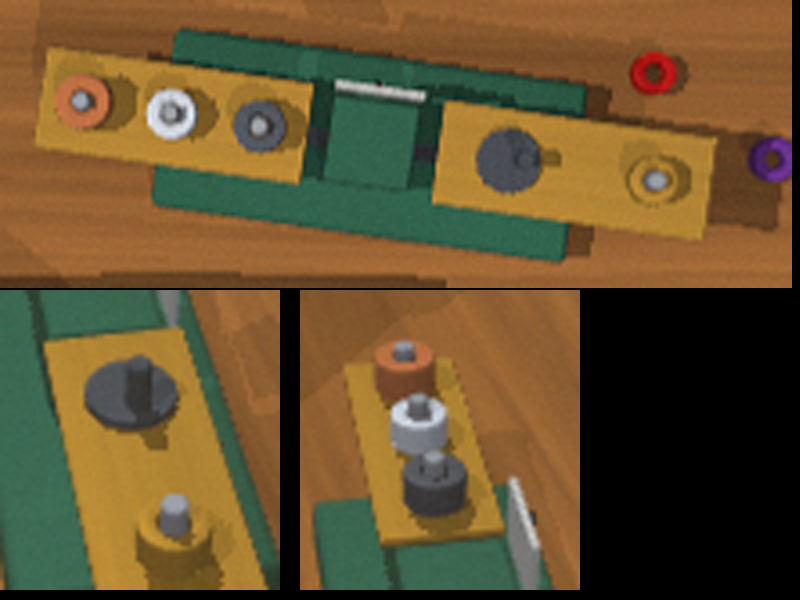

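The top crop shows the steel post tip at about (252.2,215) and the free post tip at about (326.7,223.9). The disc middle is at about (321.4,224.4), so the post points right, away from the balance's middle. I'll fit the balance pose and set off.

```bash
python3 - <<'E'
from cell import env
from h import *
ci=env.camera_info("top")
obs=[(202.8,207.8,.11,197),(227.2,211.1,.11,137),(252.2,215,.11,77),(362.2,230,.13,-187),(321.4,224.4,.105,-92)]
P=np.array([atz(ci,*o[:3]) for o in obs]);q=np.array([o[3]/1e3 for o in obs])
c=P[:,:2].T; s,i=np.polyfit(q,c.T,1)
print(P,s,i,np.linalg.norm(s),np.arctan2(-s[0],s[1])); print(c.T-(q[:,None]*s+i))
print("post",atz(ci,326.7,223.9,.13))
E
```

```text
[[ 0.55851736  0.1378914   0.11      ]
 [ 0.55197346  0.07924246  0.11      ]
 [ 0.54401685  0.01904883  0.11      ]
 [ 0.5140134  -0.24114772  0.13      ]
 [ 0.52547011 -0.14809009  0.105     ]] [0.1155327  0.98832296] [ 0.53574817 -0.05670275] 0.9950527980965697 -0.11636957320967055
[[ 9.24334294e-06 -1.05473220e-04]
 [ 3.97308886e-04  5.44962177e-04]
 [-6.27337121e-04 -3.49286082e-04]
 [-1.30156972e-04  3.71423476e-04]
 [ 3.50941864e-04 -4.61626351e-04]]
post [ 0.52637021 -0.15755546  0.13      ]
```

Call:
apply_moves --pt "-0.3 -0.2 0 0 0 0" --pt "-0.65 -0.43 0 0 0 0" --pt "-1 -0.68 0 0 0 0" --pt "-1 -0.68 0 0 0 0"

```text
time: 0.6
tool_pos: [0.3344, 0.3651, 0.2394]
eef_rot: [0.673, 3.068, -0.002]
wrist_force: [-0.2, 1.6, 0.4]
width: 1.0
gripper_force: 0.0
```

Call:
apply_moves --pt "-0.35 -0.24 0 0 0 0" --pt "-0.7 -0.48 0 0 0 0" --pt "-1 -0.68 0 0 0 0" --pt "-1 -0.68 0 0 0 0"

```text
time: 1.1
tool_pos: [0.4281, 0.2108, 0.2391]
eef_rot: [0.673, 3.068, -0.002]
wrist_force: [0.4, 1.0, -0.0]
width: 1.0
gripper_force: 0.0
```

Call:
apply_moves --pt "-0.35 -0.24 0 0 0 0.11" --pt "-0.7 -0.48 0 0 0 0.22" --pt "-1 -0.68 0 0 0 0.33" --pt "-1 -0.68 0 0 0 0.44" --pt "-1 -0.68 0 0 0 0.55" --pt "-1 -0.68 0 0 0 0.66" --pt "-1 -0.68 0 0 0 0.79" --pt "-1 -0.68 0 0 0 0.79" --pt "-1 -0.68 0 0 0 0.79"

```text
time: 2.22
tool_pos: [0.5208, 0.0599, 0.2392]
eef_rot: [-2.32, -2.118, 0.0]
wrist_force: [-0.2, 0.0, -0.1]
width: 0.997
gripper_force: 0.0
```

```bash
python3 - <<'E'
from cell import env
from h import *
s=env.observe();A=axes(s);print(A.round(4),s["tool_pos"])
ci=env.camera_info("wrist");cv2.imwrite("pics/w1.png",env.snapshot("wrist"));print(ci)
print(proj(ci,[.544,.019,.11]),proj(ci,[.5264,-.1576,.13]))
print(shift(s,[.544,.019,.22]), shift(s,[.544,.019,.16]))
E
```

```text
[[ 9.100e-02  9.959e-01 -3.000e-04]
 [ 9.959e-01 -9.100e-02  0.000e+00]
 [ 0.000e+00 -3.000e-04 -1.000e+00]] [0.52080663 0.05986686 0.23917154]
{'intrinsics': array([[352.93676975,   0.        , 279.78864925],
       [  0.        , 352.93676975, 203.76254979],
       [  0.        ,   0.        ,   1.        ]]), 'k1': -0.08007622946762777, 'origin': array([0.52919789, 0.13713734, 0.37268888]), 'rotation': array([-0.30541404,  0.01404267, -0.08986138])}
[311.23742825 243.11028691] [305.29458374 424.56475486]
[-0.25724538  0.17881826  0.12774617] [-0.25724872  0.1789568   0.52774615]
```

View pics/w1.png

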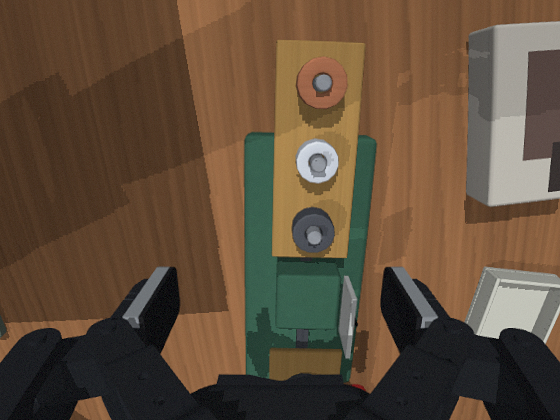

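The wrist view shows the steel's post tip at (314.5,236), about 3 px right and 7 px above where the top camera's fit predicted it. I'll go closer above it using the wrist reading and check again.

```bash
python3 - <<'E'
from cell import env
from h import *
s=env.observe();ci=env.camera_info("wrist")
for u,v in((314.5,236),(318.5,163),(323,82)):print(atz(ci,u,v,.11))
p=atz(ci,314.5,236,.11);print(proj(ci,s["tool_pos"]),proj(ci,s["tool_pos"]-[0,0,.06]))
for z in(.17,.1):print(shift(s,[p[0],.0215,z]))
E
```

```text
[0.54702933 0.02468135 0.11      ]
[0.55371727 0.08378381 0.11      ]
[0.5605571  0.14192775 0.11      ]
[276.64874384 282.99086559] [277.51605604 230.77688007]
[-0.23665845  0.19735631  0.46135358]
[-0.23667679  0.19748779  0.92802023]
```

Call:
apply_moves --pt "-0.12 0.09 0.2 0 0 0.016" --pt "-0.23 0.19 0.4 0 0 0.016" --pt "-0.23 0.19 0.46 0 0 0.016" --pt "-0.23 0.19 0.46 0 0 0.016"

```text
time: 2.78
tool_pos: [0.5457, 0.0226, 0.1703]
eef_rot: [-2.35, -2.084, 0.0]
wrist_force: [-0.7, 0.0, 0.1]
width: 0.999
gripper_force: 0.0
```

```bash
python3 - <<'E'
from cell import env
from h import *
s=env.observe();print(s["tool_pos"],axes(s).round(4))
ci=env.camera_info("wrist");im=env.snapshot("wrist");cv2.imwrite("pics/w2.png",im)
print(proj(ci,s["tool_pos"]),[proj(ci,[s["tool_pos"][0],s["tool_pos"][1],z]) for z in(.11,.101)])
E
```

```text
[0.54565259 0.02261157 0.1702596 ] [[ 1.192e-01  9.929e-01 -8.000e-04]
 [ 9.929e-01 -1.192e-01  4.000e-04]
 [ 3.000e-04 -8.000e-04 -1.000e+00]]
[276.7722014  282.95797273] [array([277.67116365, 230.60632064]), array([277.76530182, 225.14398915])]
```

View pics/w2.png

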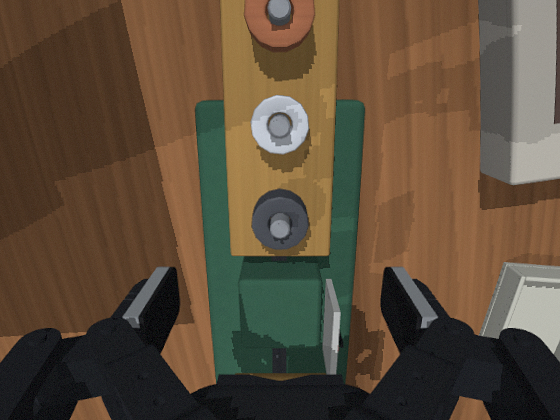

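The fingers' midline is at column 280.5 and the post tip is at (280.5,226), so the grip is centred in x. Now I'll descend and grasp.

Call:
apply_moves --pt "0 0 0.2 0 0 0" --pt "0 0 0.4 0 0 0" --pt "0 0 0.5 0 0 0" --pt "0 0 0.535 0 0 0" --pt "0 0 0.535 0 0 0" --pt "0 0 0.535 0 0 0"

```text
time: 3.58
tool_pos: [0.5464, 0.0221, 0.0909]
eef_rot: [2.351, 2.083, 0.001]
wrist_force: [0.2, -0.2, -0.2]
width: 1.0
gripper_force: 0.0
```

Call:
apply_moves --pt "0 0 0 0 0 0" --pt "0 0 0 0 0 0" --pt "0 0 0 0 0 0" --pt "0 0 0 0 0 0" --pt "0 0 0 0 0 0" --pt "0 0 0 0 0 0" --pt "0 0 0 0 0 0" --pt "0 0 0 0 0 0" --fingers 1

```text
time: 4.58
tool_pos: [0.5461, 0.022, 0.0905]
eef_rot: [2.352, 2.083, 0.0]
wrist_force: [-2.5, -0.0, 7.8]
width: 0.387
gripper_force: 59.0
```

Call:
apply_moves --pt "0 0 -0.04 0 0 0" --pt "0 0 -0.1 0 0 0" --pt "0 0 -0.2 0 0 0" --pt "0 0 -0.35 0 0 0" --pt "0 0 -0.53 0 0 0" --pt "0 0 -0.53 0 0 0" --pt "0 0 -0.53 0 0 0"

```text
time: 5.45
tool_pos: [0.5458, 0.0221, 0.1696]
eef_rot: [-2.352, -2.083, 0.0]
wrist_force: [0.8, -0.0, -1.5]
width: 0.386
gripper_force: 59.9
```

```bash
python3 - <<'E'
from cell import env
from h import *
s=env.observe();print(s["tool_pos"],s["width"],s["wrist_force"],s["torque"])
im=env.snapshot("wrist");cv2.imwrite("pics/w3.png",im)
E
```

```text
[0.54580897 0.02207961 0.16955716] 0.386476010836469 [ 0.82675156 -0.04931085 -1.54556573] [ 0.01654046 -0.01050028 -0.02543792]
```

View pics/w3.png

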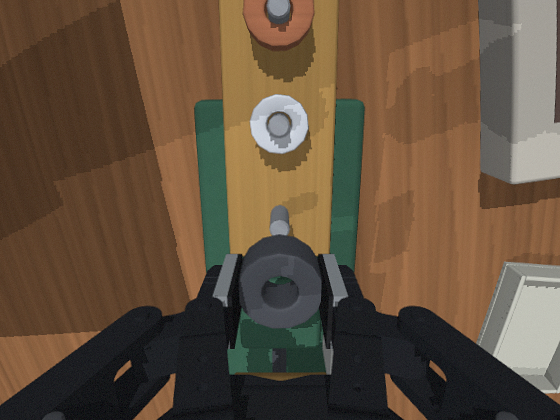

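The steel is held upright, with its bore at about (281,285), and the wrist reads 1.5 N. Next I'll carry it past the free post so the wrist camera looks straight down on the disc.

Call:
apply_moves --pt "-0.2 0 0 0 0 0" --pt "-0.5 0 0 0 0 0" --pt "-0.83 0 0 0 0 0" --pt "-0.83 0 0 0 0 0"

```text
time: 6.0
tool_pos: [0.5299, -0.1054, 0.1692]
eef_rot: [2.357, 2.076, -0.003]
wrist_force: [-0.4, 1.1, -1.0]
width: 0.388
gripper_force: 59.9
```

Call:
apply_moves --pt "-0.35 0 0 0 0 0" --pt "-0.7 0 0 0 0 0" --pt "-0.83 0 0 0 0 0" --pt "-0.83 0 0 0 0 0" --pt "-0.83 0 0 0 0 0"

```text
time: 6.62
tool_pos: [0.5163, -0.2235, 0.1693]
eef_rot: [-2.349, -2.084, -0.001]
wrist_force: [0.6, -0.4, -1.5]
width: 0.387
gripper_force: 59.9
```

```bash
python3 - <<'E'
from cell import env
from h import *
s=env.observe();print(s["tool_pos"],s["width"],s["wrist_force"],axes(s).round(4))
ci=env.camera_info("wrist");im=env.snapshot("wrist");cv2.imwrite("pics/w4.png",im)
q=proj(ci,[.5255,-.153,.12]);print(q)
u,v=int(q[0]),max(75,int(q[1]))
o=cv2.resize(im[v-75:v+75,u-100:u+100],None,fx=4,fy=4,interpolation=2);cv2.imwrite("pics/w4c.png",o);print(u-100,v-75)
E
```

```text
[ 0.51627583 -0.22353032  0.16930526] 0.387398863579725 [ 0.60301011 -0.37271421 -1.47484241] [[ 1.192e-01  9.929e-01 -3.000e-04]
 [ 9.929e-01 -1.192e-01  9.000e-04]
 [ 9.000e-04 -4.000e-04 -1.000e+00]]
[278.80098313 107.09872194]
178 32
```

View pics/w4c.png

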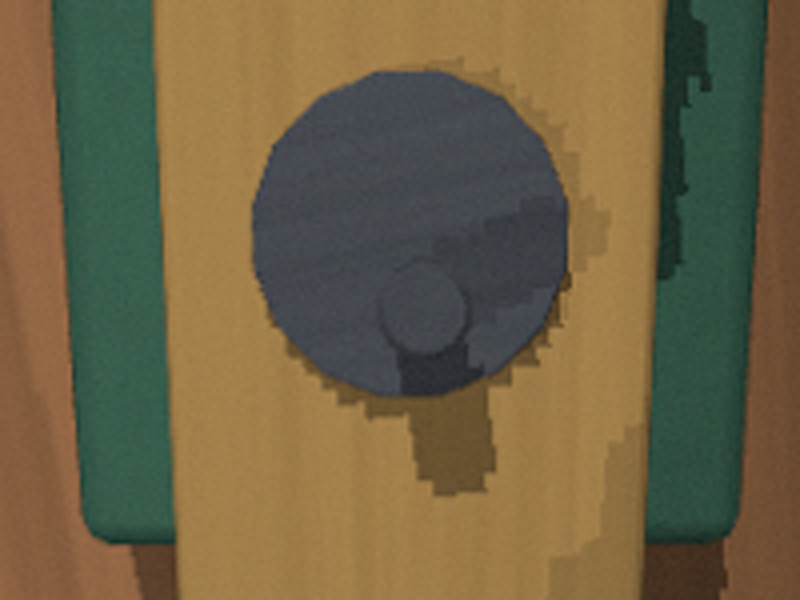

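The crop shows the post tip at (424,306) and the disc middle at (410,233.5), which are about (284,108.5) and (280.5,90.4) in the full picture.

```bash
python3 - <<'E'
from cell import env
from h import *
s=env.observe();ci=env.camera_info("wrist")
f=lambda x,y:(178+(x+.5)/4-.5,32+(y+.5)/4-.5)
p=atz(ci,*f(424,306),.1291);d=atz(ci,*f(410,233.5),.1041);print(p,d,p-d)
# pan edges at mid rows
for y in(233,500):
    a,b=[atz(ci,*f(x,y),.0991) for x in((158 if y==233 else 176),(662 if y==233 else 646))];print(a,b,(a+b)/2)
o=p-d;o=o[:2]/np.linalg.norm(o[:2])*.009;u=np.array([.1161,.9932])
t=np.array([.5461,.0220])-.169*u+o;print(o,t)
A=axes(s);D=np.r_[t-s["tool_pos"][:2],0];print(A.T@D/.15)
E
```

```text
[ 0.52782758 -0.15344822  0.1291    ] [ 0.52719971 -0.14469797  0.1041    ] [ 0.00062787 -0.00875025  0.025     ]
[ 0.49249542 -0.14028585  0.0991    ] [ 0.56197629 -0.1485644   0.0991    ] [ 0.52723586 -0.14442513  0.0991    ]
[ 0.48893283 -0.17761243  0.0991    ] [ 0.55697489 -0.18571777  0.0991    ] [ 0.52295386 -0.1816651   0.0991    ]
[ 0.00064414 -0.00897692] [ 0.52712324 -0.15482772]
[4.63381466e-01 1.69940154e-02 3.29707527e-04]
```

Call:
apply_moves --pt "0.2 0.01 0 0 0 0" --pt "0.461 0.017 0 0 0 0" --pt "0.461 0.017 0 0 0 0" --pt "0.461 0.017 0.1 0 0 0" --pt "0.461 0.017 0.15 0 0 0" --pt "0.461 0.017 0.18 0 0 0" --pt "0.461 0.017 0.2 0 0 0" --pt "0.461 0.017 0.22 0 0 0" --pt "0.461 0.017 0.24 0 0 0" --pt "0.461 0.017 0.26 0 0 0" --pt "0.461 0.017 0.28 0 0 0" --pt "0.461 0.017 0.3 0 0 0" --pt "0.461 0.017 0.305 0 0 0" --pt "0.461 0.017 0.305 0 0 0" --pt "0.461 0.017 0.305 0 0 0" --pt "0.461 0.017 0.305 0 0 0"

```text
time: 8.68
tool_pos: [0.5268, -0.1567, 0.1239]
eef_rot: [-2.352, -2.083, -0.0]
wrist_force: [0.1, 4.6, 0.1]
width: 0.391
gripper_force: 59.9
```

```bash
python3 - <<'E'
from cell import env
from h import *
s=env.observe();print(s["tool_pos"],s["wrist_force"],s["torque"])
im=env.snapshot("side");w=env.snapshot("wrist")
o=np.zeros((420,800,3),np.uint8);o[:,:400]=cv2.resize(im[210:315,230:330],(400,420),interpolation=2);o[:,400:]=w[:,80:480];cv2.imwrite("pics/s5.png",o)
E
```

```text
[ 0.526797   -0.15667729  0.12387739] [0.07651408 4.60807903 0.14019821] [ 0.93552493 -0.07200372  0.01138088]
```

View pics/s5.png

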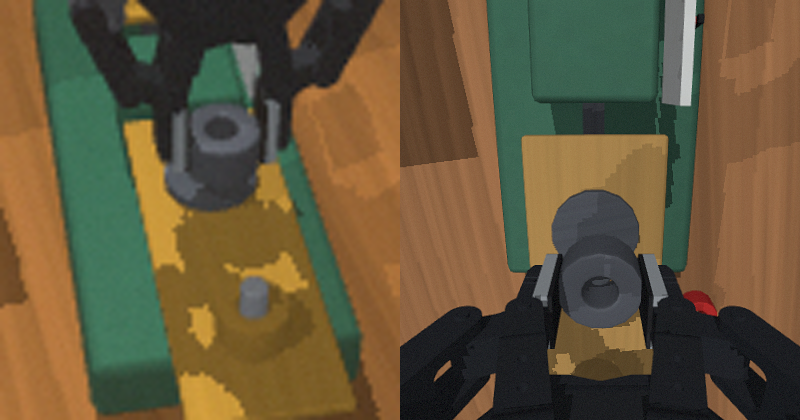

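The slug seems to be on the post: the side force is +4.6 N in y and the vertical load is small. I'll ease it 1.5 mm toward +y.

Call:
apply_moves --pt "0.005 0 0 0 0 0" --pt "0.01 0 0 0 0 0" --pt "0.01 0 0 0 0 0" --pt "0.01 0 0 0 0 0"

```text
time: 9.28
tool_pos: [0.5269, -0.1555, 0.1238]
eef_rot: [2.352, 2.083, -0.0]
wrist_force: [-0.5, -0.7, -1.6]
width: 0.386
gripper_force: 59.9
```

It's free now: no side force, and only the slug's own weight remains. Lowering to the disc, then releasing.

Call:
apply_moves --pt "0 0 0.015 0 0 0" --pt "0 0 0.03 0 0 0" --pt "0 0 0.045 0 0 0" --pt "0 0 0.06 0 0 0" --pt "0 0 0.075 0 0 0" --pt "0 0 0.075 0 0 0" --pt "0 0 0.075 0 0 0" --pt "0 0 0.075 0 0 0"

```text
time: 10.28
tool_pos: [0.527, -0.1554, 0.1126]
eef_rot: [2.352, 2.083, -0.0]
wrist_force: [-0.5, 1.2, -0.4]
width: 0.39
gripper_force: 60.0
```

Call:
apply_moves --pt "0 0 0 0 0 0" --pt "0 0 0 0 0 0" --pt "0 0 0 0 0 0" --pt "0 0 0 0 0 0" --pt "0 0 0 0 0 0" --pt "0 0 0 0 0 0" --pt "0 0 0 0 0 0" --pt "0 0 0 0 0 0" --fingers 0

```text
time: 11.28
tool_pos: [0.527, -0.1553, 0.1126]
eef_rot: [2.352, 2.083, -0.0]
wrist_force: [0.2, 0.6, 0.2]
width: 0.994
gripper_force: 0.0
```

Call:
apply_moves --pt "0 0 -0.1 0 0 0" --pt "0 0 -0.4 0 0 0" --pt "0 0 -0.8 0 0 0" --pt "-0.4 0 -0.9 0 0 0" --pt "-0.6 0 -0.9 0 0 0" --pt "-0.6 0 -0.9 0 0 0" --pt "-0.6 0 -0.9 0 0 0" --pt "-0.6 0 -0.9 0 0 0"

```text
time: 12.28
tool_pos: [0.5164, -0.2436, 0.2478]
eef_rot: [-2.35, -2.084, -0.0]
wrist_force: [0.1, 0.2, 0.8]
width: 1.001
gripper_force: 0.0
```

```bash
python3 - <<'E'
from cell import env
from h import *
s=env.observe();print(s["tool_pos"],s["width"],s["wrist_force"])
im=env.snapshot("side");w=env.snapshot("wrist")
o=np.zeros((600,800,3),np.uint8);o[:,:400]=cv2.resize(im[160:310,230:330],(400,600),interpolation=2);o[:420,400:]=w[:,80:480];cv2.imwrite("pics/s6.png",o)
E
```

```text
[ 0.51637991 -0.24362748  0.24778035] 1.0011764885798733 [0.14563662 0.23670752 0.75267129]
```

View pics/s6.png

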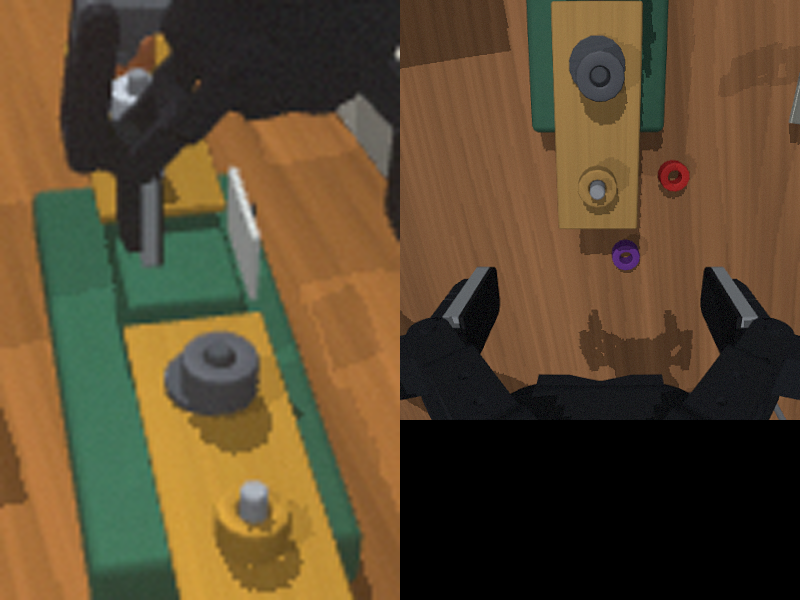

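The steel sits flat on the disc with the post tip showing through its bore, and the brass and the look-alikes are undisturbed. I'll let the pans settle, then hand in.

Call:
apply_moves --pt "0 0 0 0 0 0" --pt "0 0 0 0 0 0" --pt "0 0 0 0 0 0" --pt "0 0 0 0 0 0" --pt "0 0 0 0 0 0" --pt "0 0 0 0 0 0" --pt "0 0 0 0 0 0" --pt "0 0 0 0 0 0" --pt "0 0 0 0 0 0" --pt "0 0 0 0 0 0" --pt "0 0 0 0 0 0" --pt "0 0 0 0 0 0" --pt "0 0 0 0 0 0" --pt "0 0 0 0 0 0" --pt "0 0 0 0 0 0" --pt "0 0 0 0 0 0"

```text
time: 14.38
tool_pos: [0.5161, -0.2447, 0.2476]
eef_rot: [2.352, 2.083, -0.0]
wrist_force: [-0.3, 0.0, 0.6]
width: 1.003
gripper_force: 0.0
```

```bash
python3 -c "
from cell import env
print(env.hand_in())"
```

```text
the job is handed in; nothing more can be done
None
```

I moved the steel slug (140 g) onto the free post, where it sits flat on the disc, and handed the job in at about 14 s; no verdict came back, and I didn't measure that the pans were level.

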